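Raise the panel rest onto its rung and prove the pawl

TASK

Raise the sliding section of the ladder-like panel rest by its top bar until the gravity pawl has swung past the cross rung, then lower it gently until the pawl sits on the rung and carries it, and let go. Then press straight down on the top bar with about 10 N for half a second to prove that the lock holds, and back away. Never let the section drop or force it down onto the rung, and leave the things standing round the rest where they are.

Things in the scene. Friction and masses are not known exactly. Their poses are not given: they have to be found in the camera images.
- stand: Panel rest like a short extension ladder, fixed to the bench; origin: base centre, on the bench. z up, y along bar and rung, x from front to back. Base 150 x 170 x 12 mm; uprights at y +-62, x +10 mm, 165 mm high; a section slides up and down between them. The cross rung (10 mm steel bar, at x +10 mm, in rubber bushes that give 1 mm per 8 N) has its axis 103 to 141 mm above the bench: it varies and is not given.
- top_bar (a point): Centre of the wooden top bar of the sliding section, 12 mm in front of the stand's origin, 190 mm above the bench when fully down. Bar: 18 mm thick along the stand's x, 124 mm long along y, 24 mm high (rubber top face 12 mm above this point). Grip it across the 18 mm; press on its top. Below its middle only a thin cross bar, 35 mm below this point.
- fly (a joint): Lift of the sliding section in m: 0 fully down on its stop, as at the start; up is positive; upper stop 0.125. It weighs 3.5 to 7 N, rubs with about 1 N, slides straight up and down, and falls if unheld and unlocked. The pawl seats on the rung at a lift between 41 and 81 mm (depending on the rung); it clears the rung 20 to 25 mm above that seat, and nothing is in the way up to the stop.
- lock_pawl: Gravity pawl of dark steel on the lower axle of the sliding section; origin at the axle, 120 mm below top_bar. Its x axis points along the nose (31 mm long, 8 mm thick, 16 mm wide) towards the rung. Level at rest; going up, the rung tips the nose down with a drag under 3 N, past the rung the heavy tail swings it back level, where a stop lets it carry the section.
- tub_purple: bystander: round screw tub, 67 mm across, 50 mm high; origin at the centre of its underside
- clock_motor: bystander: black square clock movement 56 x 56 x 33 mm, shaft up; origin at the centre of its underside
- bun_moss: bystander: small moss cushion 39 mm across, 24 mm high; origin at the centre of its underside
- birch_disc: bystander: flat birch disc 68 mm across, 10 mm thick; origin at the centre of its underside

How it is judged:
By the outcome, as a careful person would: the job done as asked, in the order asked, and still so for the second after the job is handed in, with the robot touching nothing.
It also fails if it takes over 51 s, if anything falls off the work surface, if the arm or the gripper's body presses on something with over 40 N, if the wrist force passes 120 N, or if a joint passes its speed limit or range.

ROBOT

A 6-joint arm with a two-finger parallel gripper is mounted at the origin on the work surface; the furniture and walls round the work are solid. World frame = base frame: x ahead of the robot, y to its left, z up, the work surface at z = 0. Lengths are in m, angles in rad, forces in N, time in s.
With the tool pointing down it reaches from about 0.4 to 0.825 m from the base axis. Payload 7 kg.
Tool frame: the origin (TCP) lies on the mounting face of the last link; the fingertips stand 178 mm ahead of it and the grasp point (between the pads) lies arm.grip_depth ahead of it (arm.grip_depth is the distance from the TCP to the grasp point, in m); z points along the fingers, y is the direction in which the jaws open and shut (so a half turn about z gives the same grasp; the last joint's range is limited). The gripper opens to 88 mm and grips with 3 to 60 N. Pads are 19 mm wide; open, the fingers measure 130 mm over their backs; the gripper's body (78 mm by 193 mm) begins 47 mm behind the grasp point.
Start: joints at [1.615, 0.359, 0.012, 0, -1.224, -0.288], TCP at [0.163, 0.655, 0.405] pointing down, gripper open.
Joint ranges: [-3.07, 3.07], [-1.43, 2.12], [-1.02, 1.25], [-3.03, 1.67], [-3.05, -0], [-3.03, 3.03]. Speed limits (rad/s): [2.39, 2.39, 3.01, 3.14, 3.14, 3.14].

INTERFACE

Orientations are given as [roll, pitch, yaw] about the fixed x, y, z axes, in that order (R = Rz(yaw) Ry(pitch) Rx(roll)).
In Python, from station import arm gives the robot as it stands.
- The arm moves only by the tool carry_out, never from a script. Its argument "targets" is a list that holds one entry, the list of rows, each a list of 7 numbers: the turn, a rotation vector about the tool's x, y, z in units of 8 degrees (1.0 is 8 degrees), then the shift along the tool's x, y, z in units of 2.5 cm (1.0 is 2.5 cm), then the opening, from -1 (shut) to 1 (fully open). A call has 1 to 20 rows; each row shifts and turns the commanded pose from where the row before left it, along the tool's axes as they then stand; what a row does not reach is not made up. A row lasts 1/8 s, in which the tool goes at most 62.5 mm and 10.7 degrees, less where a joint would pass 70% of its speed; a pose out of reach is approached as far as the arm can. A call with a number of a shift or a turn outside -1 to 1 is refused whole. A call with a gripper value outside its range is refused whole. The fingers move at their own pace and stop on an object; "squeeze" is the grip in N (left out, the last holds). Time passes only in rows, so rows that do not move let the fingers close. It gives the time, the measured TCP pose, the force and the opening at its end, in the units of the state.
- arm.get_state(): the state, without advancing time (a new reading comes with each control period).
- arm.grab_frame(name): name is "scene" or "side" or "wrist"; returns (picture, depth): 400x640x3 uint8, red, green, blue; 400x640 float32, m along the optical axis (not along the pixel's ray), 0 where there is no reading.
- arm.camera_model(name): a dict with "camera_matrix" (3x3 intrinsics, pixels), "world_from_camera" (4x4, takes a point from camera to world coordinates). Camera axes: x right, y down, z forward; pixel columns grow to the right and rows downward; lengths in m; the calibration is good to about 2 mm. A picture is of the moment at which its call begins: read the wrist's pose just before it. camera_model takes no time and is no camera call; for the wrist camera it gives the pose at the moment of the call.
- arm.job_done(): hands the job in, once; it reports no verdict.
Trained networks look in the newest picture that a camera, given by its name, has taken for a name from the list of things; names that differ only in an ending like _2 or _b are one class to them, and where a whole thing is asked for, a point or a joint stands for the part that bears it (a point fixed in the world has none). Each returns a list of dicts, best first, with "conf" (0 to 1); they miss things now and then, are a little off and sometimes report something else, mostly with a low value. They report only what shows in the picture. A call takes as long as a camera call.
- arm.spot_in(camera, query): "point" ([row, column] in pixels, amid what is visible of it).
- arm.landmark_of(camera, query): "point" ([row, column] in pixels: a listed point, or the origin of a listed thing).
The state is a dict: "t": time; "q": joint angles; "qd": joint speeds; "joint_efforts": joint torques, N m; "eef_pos": TCP position; "ee_rot": TCP orientation; "force": force on the tool from outside, world axes, zero at the start; "moment": the same for the moment, N m; "width": finger opening in m.
Only numpy, scipy, OpenCV 4.12 (cv2) and the standard library are available. Lean on these libraries where they do the work, as an engineer would, in place of code of your own. Each camera call takes 0.05 s, during which the arm holds its last target.

## Working session

There is one attempt and no reset: what is moved stays moved. The work goes in short steps, Python scripts to look and compute and a tool call to move; the robot and the scene stay as the last step left them, time stands still between calls to the robot, and variables do not carry over. Pictures are saved under pics/ and viewed, and the job is handed in when it is done.

Besides the shell and the picture viewer there is one more tool, called after "Request:" by a JSON object that holds its "method" and its "body", one argument or row to a line. carry_out: Moves the arm, as the interface text tells. Its arguments: {"type":"object","properties":{"targets":{"type":"array"},"squeeze":{"type":"number"}},"required":["targets"]}

```bash
mkdir -p pics; ls
python3 - <<'E'
from station import arm
import cv2
s=arm.get_state();print(s, arm.grip_depth)
for n in ["scene","side","wrist"]:
    p,d=arm.grab_frame(n);cv2.imwrite(f"pics/{n}0.png",p[:,:,::-1])
    m=arm.camera_model(n);print(n,m)
    import numpy as np
    for q in ["top_bar","stand","lock_pawl"]:
        for r in arm.landmark_of(n,q)[:2]:
            v,u=r["point"];K=m["camera_matrix"];z=d[int(round(v)),int(round(u))]
            P=np.array(m["world_from_camera"])@np.append(np.linalg.inv(K)@[u,v,1]*z,1)
            print(n,q,r,z,P[:3].round(4))
print(arm.get_state()["t"])
E
```

```text
pics
{'t': 0.0, 'q': array([ 1.61511329e+00,  3.59391335e-01,  1.10671678e-02, -3.57527457e-04,
       -1.22408887e+00, -2.88133417e-01]), 'qd': array([-0.00079831, -0.00089638, -0.00184518,  0.00181786,  0.00059288,
        0.00099709]), 'joint_efforts': array([ 8.63644673e-04, -5.82716274e+01,  2.93061072e+01,  6.99706972e+00,
        7.16474999e-03, -1.50871174e-04]), 'eef_pos': array([0.16288091, 0.65485676, 0.40372185]), 'ee_rot': array([ 3.13994708e+00, -1.37211529e-04, -2.43938098e-01]), 'force': array([ 0.54699173, -0.39608632, -0.40625897]), 'moment': array([ 0.05608105, -0.01038782, -0.00859432]), 'width': 0.0876770932085523} 0.1593
scene {'camera_matrix': array([[369.48490113,   0.        , 317.67978065],
       [  0.        , 369.48490113, 198.80157779],
       [  0.        ,   0.        ,   1.        ]]), 'world_from_camera': array([[ 0.89477285, -0.3546235 ,  0.2713369 ,  0.29837959],
       [-0.44640812, -0.69674091,  0.56149078, -0.37376225],
       [-0.01006631, -0.62353371, -0.78173166,  0.8239104 ],
       [ 0.        ,  0.        ,  0.        ,  1.        ]])}
sce
[... 809 characters left out ...]
': [249.5, 349.9], 'conf': 0.81} 0.8924112 [0.4698 0.1281 0.0515]
side lock_pawl {'point': [223.4, 355.8], 'conf': 0.48} 0.86370444 [0.4612 0.127  0.1127]
wrist {'camera_matrix': array([[360.45453575,   0.        , 321.68261072],
       [  0.        , 360.45453575, 202.90280256],
       [  0.        ,   0.        ,   1.        ]]), 'world_from_camera': array([[-2.42194061e-01, -9.40359830e-01, -2.38883710e-01,
         2.25942032e-01],
       [-9.70227587e-01,  2.34911586e-01,  5.89489354e-02,
         6.39909335e-01],
       [ 6.83340348e-04,  2.46048648e-01, -9.69257239e-01,
         3.83801582e-01],
       [ 0.00000000e+00,  0.00000000e+00,  0.00000000e+00,
         1.00000000e+00]])}
0.6
```

View pics/scene0.png

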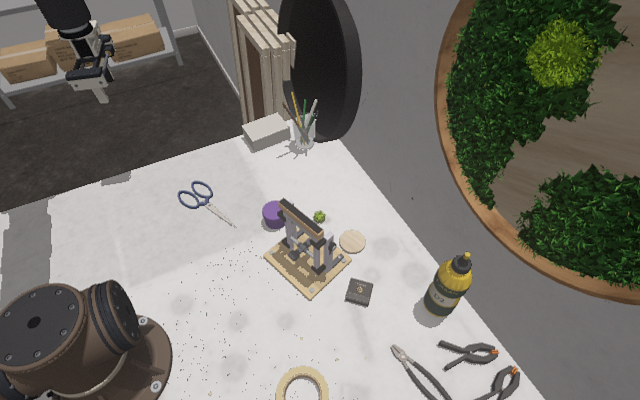

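View pics/side0.png

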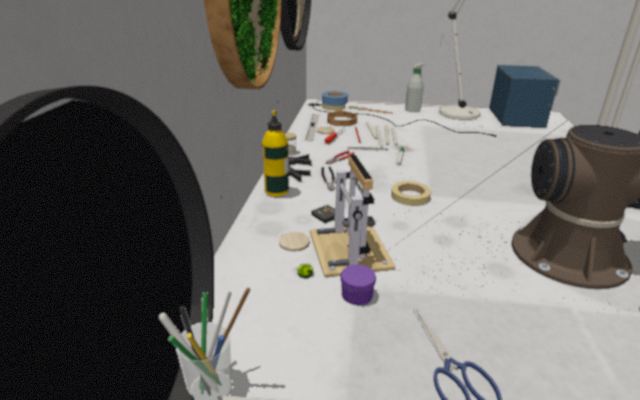

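```bash
cat > h.py <<'E'
from station import arm
import numpy as np, cv2
def cloud(n):
    p,d=arm.grab_frame(n); m=arm.camera_model(n)
    K=np.array(m["camera_matrix"]);T=np.array(m["world_from_camera"])
    v,u=np.mgrid[:400,:640]
    c=np.stack([(u-K[0,2])/K[0,0]*d,(v-K[1,2])/K[1,1]*d,d],-1)
    W=c@T[:3,:3].T+T[:3,3]; W[d==0]=np.nan
    return p,d,W
E
python3 - <<'E'
from h import *
for n in ["scene","side"]:
    p,d,W=cloud(n)
    near=(abs(W[...,0]-.47)<.13)&(abs(W[...,1]-.055)<.13)
    for lo,hi,nm in [(.192,.215,"bar"),(.007,.017,"base"),(.155,.175,"upr")]:
        M=near&(W[...,2]>lo)&(W[...,2]<hi)
        P=W[M]
        if len(P)<5: continue
        r=cv2.minAreaRect((P[:,:2]*1000).astype(np.float32))
        print(n,nm,len(P),r,np.median(P[:,2]))
    P=W[near&(W[...,2]>.18)];print(np.percentile(P[:,2],[5,50,95]))
    cv2.imwrite(f"pics/{n}_z.png",cv2.resize(p[180:320,230:410,::-1] if n=="scene" else p[130:310,260:440,::-1],None,fx=4,fy=3.3 if 0 else 4,interpolation=cv2.INTER_CUBIC)[:600])
E
```

```text
scene bar 479 ((461.4601745605469, 52.356407165527344), (17.478025436401367, 123.37248229980469), 19.329051971435547) 0.20127192594178644
scene base 2691 ((487.73626708984375, 53.00292205810547), (250.33209228515625, 230.5963592529297), 84.69602966308594) 0.011981500739791984
scene upr 342 ((471.2845153808594, 55.827606201171875), (45.36030197143555, 135.9384307861328), 18.863554000854492) 0.1608829028656143
[0.1838529  0.20044244 0.20323026]
side bar 324 ((460.9482421875, 57.59431838989258), (19.60529136657715, 121.67793273925781), 18.666088104248047) 0.20160615874382856
side base 2543 ((509.54119873046875, 33.40263366699219), (202.15953063964844, 245.93690490722656), 18.63006591796875) 0.012142930245514605
side upr 384 ((470.94390869140625, 58.62348937988281), (45.131927490234375, 139.37904357910156), 18.845369338989258) 0.161326309441404
[0.18269257 0.19891431 0.20293091]
```

View pics/scene_z.png

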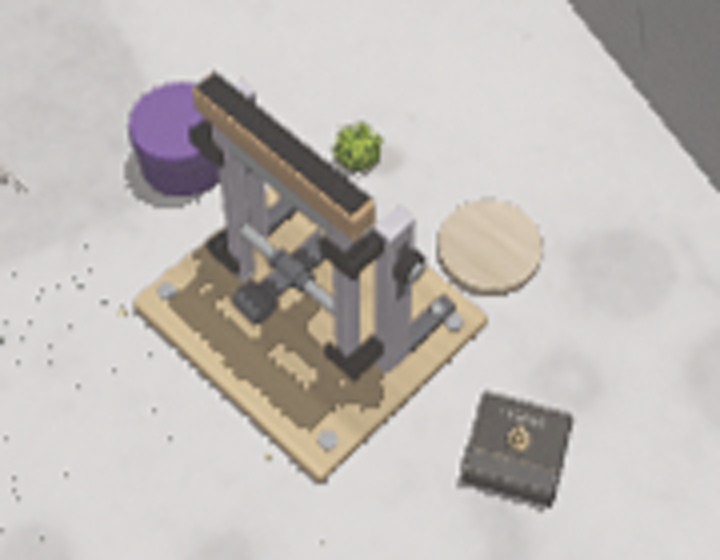

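View pics/side_z.png

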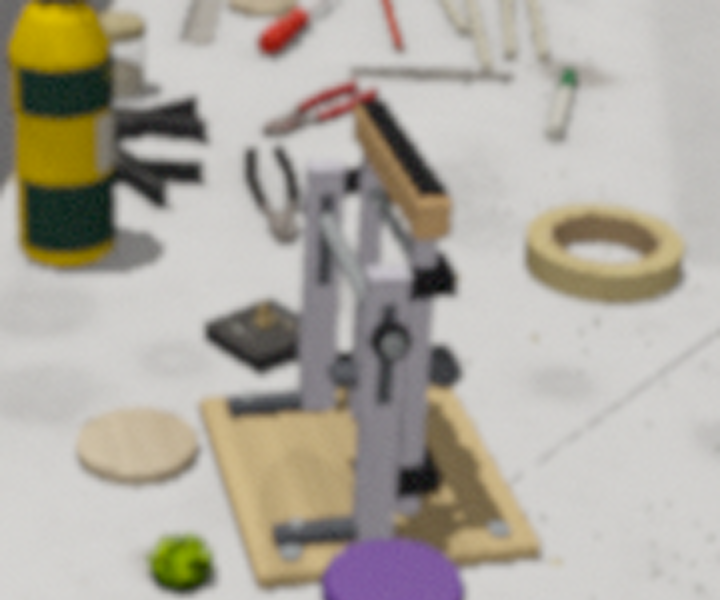

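Run:
```python
from h import *
p,d,W=cloud("side")
for (u,v) in [(357,214),(358,215),(359,216),(358,217),(359,218)]: print(u,v,W[v,u].round(4))
p,d,W=cloud("scene")
for (u,v) in [(332,245),(333,246),(334,247),(303,245),(304,246),(297,242),(294,240),(309,252)]: print(u,v,W[v,u].round(4))
```

```text
357 214 [0.4597 0.1363 0.1391]
358 215 [0.4577 0.1387 0.1385]
359 216 [0.4557 0.1374 0.1358]
358 217 [0.4575 0.1379 0.1337]
359 218 [0.4556 0.1341 0.1295]
332 245 [ 0.5056 -0.0118  0.1428]
333 246 [ 0.5076 -0.0127  0.1385]
334 247 [ 0.5088 -0.0152  0.1372]
303 245 [0.4647 0.0537 0.0775]
304 246 [0.4655 0.05   0.0778]
297 242 [0.4562 0.0695 0.0742]
294 240 [0.4524 0.0785 0.0731]
309 252 [0.4701 0.0326 0.0732]
```

Request:
{"method": "carry_out", "body": {
  "targets": [
    [[0,0,0,0.87,1,0,1],[0,0,0,0.87,1,0,1],[0,0,0,0.87,1,0,1],[0,0,0,0.87,1,0,1],[0,0,0,0.87,1,0,1],[0,0,0,0.87,1,0,1],[0,0,0,0.87,1,0,1],[0,0,0,0.87,1,0,1],[0,0,0,0.87,1,0,1],[0,0,0,0.87,1,0,1],[0,0,0,0.87,1,0,1],[0,0,0,0.87,1,0,1],[0,0,0,0.87,1,0,1],[0,0,0,0.87,1,0,1],[0,0,0,0.87,1,0,1],[0,0,0,0.87,1,0,1],[0,0,0,0.87,1,0,1],[0,0,0,0.87,1,0,1],[0,0,0,0.87,1,0,1],[0,0,0,0.87,1,0,1]]
  ]
}}

```text
t: 3.3
eef_pos: [0.4647, 0.0637, 0.405]
ee_rot: [-3.141, -0.001, -0.244]
force: [0.7, 0.9, 0.1]
width: 0.0872
```

Request:
{"method": "carry_out", "body": {
  "targets": [
    [[0,0,1,0,0,0,1],[0,0,1,0,0,0,1],[0,0,1,0,0,0,1],[0,0,1,0,0,0,1],[0,0,1,0,0,0,1],[0,0,1,0,0,0,1],[0,0,1,0,0,0,1],[0,0,0.12,0,0,0,1],[0,0,0,0,0,0,1]]
  ]
}}

```text
t: 4.42
eef_pos: [0.4644, 0.0648, 0.4048]
ee_rot: [-3.141, 0.0, -1.235]
force: [0.0, 0.2, 0.5]
width: 0.0877
```

Run:
```python
from h import *
s=arm.get_state();print(s["eef_pos"],s["ee_rot"],s["q"])
p,d,W=cloud("wrist");cv2.imwrite("pics/w1.png",p[:,:,::-1])
M=(abs(W[...,0]-.461)<.1)&(abs(W[...,1]-.055)<.1)&(W[...,2]>.192)&(W[...,2]<.212)
P=W[M];print(len(P),cv2.minAreaRect((P[:,:2]*1000).astype(np.float32)),np.median(P[:,2]))
```

```text
[0.46438167 0.0647731  0.40476924] [-3.14132866e+00  4.37560211e-05 -1.23535151e+00] [ 5.60022043e-01  1.24714417e-02 -4.23195175e-01  1.77969478e-05
 -1.13486260e+00 -2.24584749e-01]
6224 ((460.36822509765625, 53.64650344848633), (17.994884490966797, 123.33003234863281), 19.016305923461914) 0.2008957964849707
```

View pics/w1.png

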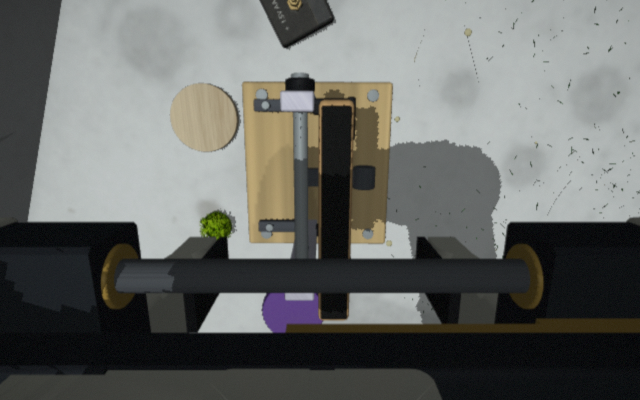

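Request:
{"method": "carry_out", "body": {
  "targets": [
    [[0,0,0.03,0.36,0.28,0,1],[0,0,0,0,0,0.3,1],[0,0,0,0,0,0.4,1],[0,0,0,0,0,0.4,1],[0,0,0,0,0,0.4,1],[0,0,0,0,0,0.4,1],[0,0,0,0,0,0.25,1],[0,0,0,0,0,0,1],[0,0,0,0,0,0,1]]
  ]
}}

```text
t: 5.6
eef_pos: [0.4609, 0.0541, 0.3512]
ee_rot: [-3.141, -0.0, -1.242]
force: [-0.6, 0.2, -0.4]
width: 0.0877
```

Run:
```python
from h import *
s=arm.get_state();print(s["eef_pos"],s["ee_rot"],s["force"])
p,d,W=cloud("wrist");cv2.imwrite("pics/w2.png",p[:,:,::-1])
```

```text
[0.46089129 0.05408129 0.35118641] [-3.14115258e+00 -4.57534978e-05 -1.24199976e+00] [-0.62928457  0.21684195 -0.3889001 ]
```

View pics/w2.png

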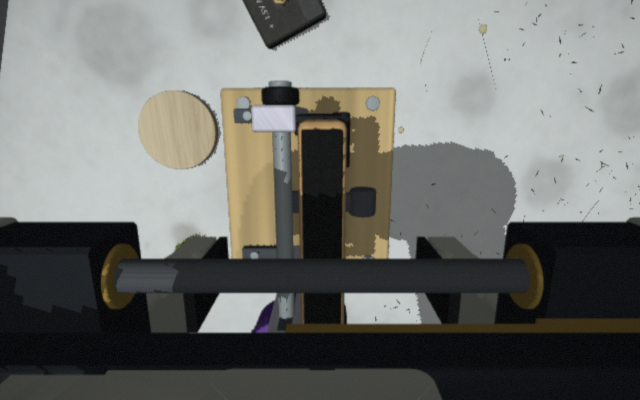

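The bar (columns 302–344) lies centred between the open fingers (228 and 418). Closing.

Request:
{"method": "carry_out", "body": {
  "targets": [
    [[0,0,0,0,0,0,-1],[0,0,0,0,0,0,-1],[0,0,0,0,0,0,-1],[0,0,0,0,0,0,-1],[0,0,0,0,0,0,-1],[0,0,0,0,0,0,-1],[0,0,0,0,0,0,-1],[0,0,0,0,0,0,-1]]
  ],
  "squeeze": 35
}}

```text
t: 6.65
eef_pos: [0.4608, 0.0541, 0.3509]
ee_rot: [-3.141, 0.0, -1.242]
force: [1.2, 0.7, -1.6]
width: 0.0178
```

Request:
{"method": "carry_out", "body": {
  "targets": [
    [[0,0,0,0,0,-0.1,-1],[0,0,0,0,0,-0.2,-1],[0,0,0,0,0,-0.2,-1],[0,0,0,0,0,-0.2,-1],[0,0,0,0,0,-0.2,-1],[0,0,0,0,0,-0.2,-1],[0,0,0,0,0,-0.2,-1],[0,0,0,0,0,-0.2,-1]]
  ]
}}

```text
t: 7.65
eef_pos: [0.4608, 0.0541, 0.3888]
ee_rot: [-3.141, 0.0, -1.242]
force: [4.4, 0.1, -7.2]
width: 0.0179
```

Request:
{"method": "carry_out", "body": {
  "targets": [
    [[0,0,0,0,0,-0.2,-1],[0,0,0,0,0,-0.2,-1],[0,0,0,0,0,-0.2,-1],[0,0,0,0,0,-0.2,-1],[0,0,0,0,0,-0.2,-1],[0,0,0,0,0,-0.2,-1]]
  ]
}}

```text
t: 8.4
eef_pos: [0.4608, 0.054, 0.4187]
ee_rot: [-3.141, 0.0, -1.242]
force: [5.9, -0.5, -8.5]
width: 0.0174
```

Request:
{"method": "carry_out", "body": {
  "targets": [
    [[0,0,0,0,0,-0.2,-1],[0,0,0,0,0,-0.2,-1],[0,0,0,0,0,-0.2,-1],[0,0,0,0,0,-0.2,-1],[0,0,0,0,0,-0.2,-1],[0,0,0,0,0,-0.2,-1],[0,0,0,0,0,-0.2,-1],[0,0,0,0,0,-0.2,-1]]
  ]
}}

```text
t: 9.4
eef_pos: [0.4608, 0.054, 0.4587]
ee_rot: [-3.141, 0.0, -1.242]
force: [6.3, -0.1, -6.8]
width: 0.0178
```

Run:
```python
from h import *
s=arm.get_state();print(s["eef_pos"],s["force"],s["width"])
for n,sl in [("scene",(slice(150,300),slice(220,420))),("side",(slice(90,270),slice(250,450)))]:
    p,d,W=cloud(n)
    print(n,arm.landmark_of(n,"lock_pawl")[:1],arm.landmark_of(n,"top_bar")[:1])
    cv2.imwrite(f"pics/{n}3.png",cv2.resize(p[sl][:,:,::-1],None,fx=3.2,fy=3.2,interpolation=cv2.INTER_CUBIC))
```

```text
[0.46076931 0.05402576 0.45872354] [ 6.25536217 -0.06622542 -6.81228429] 0.01778160789267123
scene [{'point': [220.8, 300.2], 'conf': 0.61}] [{'point': [217.5, 279.2], 'conf': 0.68}]
side [{'point': [174.5, 357.5], 'conf': 0.65}] [{'point': [115.2, 364.4], 'conf': 0.64}]
```

View pics/scene3.png

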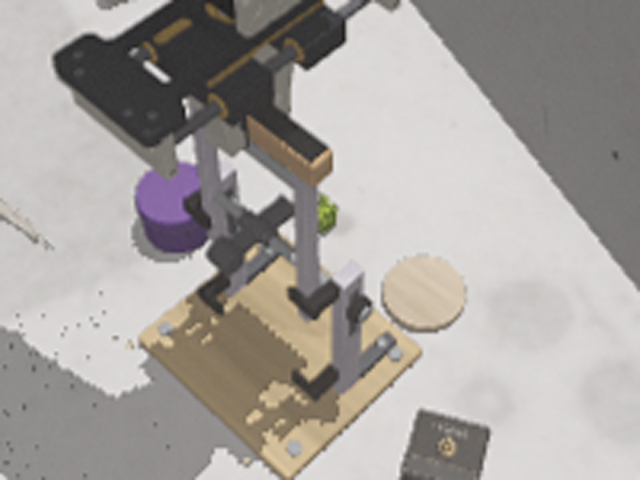

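View pics/side3.png

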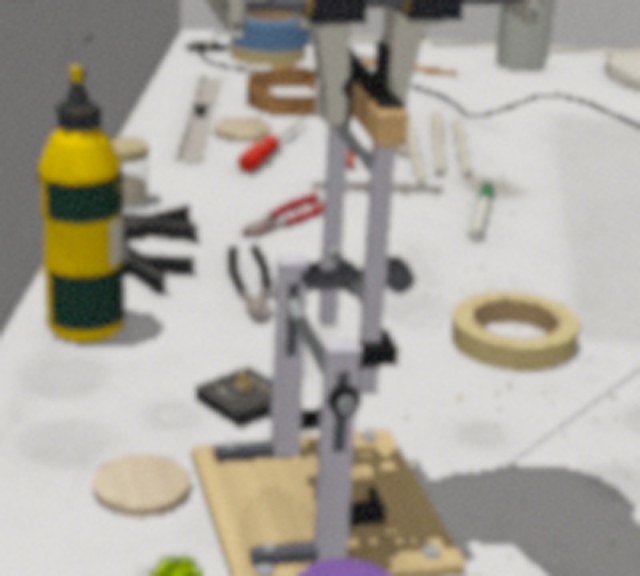

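Request:
{"method": "carry_out", "body": {
  "targets": [
    [[0,0,0,0,-0.04,0,-1],[0,0,0,0,0,0,-1],[0,0,0,0,0,0.08,-1],[0,0,0,0,0,0.16,-1],[0,0,0,0,0,0.16,-1],[0,0,0,0,0,0.16,-1],[0,0,0,0,0,0.16,-1],[0,0,0,0,0,0.08,-1]]
  ]
}}

```text
t: 10.7
eef_pos: [0.4612, 0.0541, 0.4377]
ee_rot: [3.14, 0.0, -1.242]
force: [-5.1, -1.3, -5.3]
width: 0.0173
```

Run:
```python
from h import *
s=arm.get_state();print(s["eef_pos"],s["force"],s["width"])
for n,sl in [("side",(slice(90,270),slice(250,450)))]:
    p,d,W=cloud(n)
    cv2.imwrite(f"pics/{n}4.png",cv2.resize(p[sl][:,:,::-1],None,fx=3.2,fy=3.2,interpolation=cv2.INTER_CUBIC))
```

```text
[0.46120833 0.05414566 0.43767155] [-5.08305756 -1.32392024 -5.30752793] 0.01730045524356585
```

View pics/side4.png

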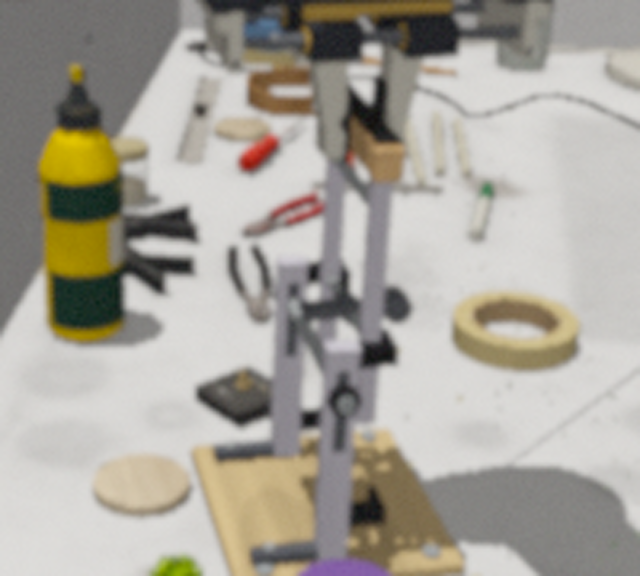

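Request:
{"method": "carry_out", "body": {
  "targets": [
    [[0,0,0,0,0.02,0.04,-1],[0,0,0,0,0,0.06,-1],[0,0,0,0,0,0.06,-1],[0,0,0,0,0,0.04,-1]]
  ]
}}

```text
t: 11.25
eef_pos: [0.461, 0.0541, 0.4332]
ee_rot: [3.141, 0.0, -1.242]
force: [-5.4, -0.7, -5.5]
width: 0.018
```

Request:
{"method": "carry_out", "body": {
  "targets": [
    [[0,0,0,0,0,0.04,-1],[0,0,0,0,0,0.04,-1]]
  ]
}}

```text
t: 11.5
eef_pos: [0.461, 0.0541, 0.4312]
ee_rot: [3.141, 0.0, -1.242]
force: [-5.6, -0.8, -5.2]
width: 0.0177
```

Request:
{"method": "carry_out", "body": {
  "targets": [
    [[0,0,0,0,0,0.04,-1],[0,0,0,0,0,0.04,-1]]
  ]
}}

```text
t: 11.75
eef_pos: [0.461, 0.0541, 0.4292]
ee_rot: [3.141, 0.0, -1.242]
force: [-5.4, -0.3, -5.7]
width: 0.0177
```

Request:
{"method": "carry_out", "body": {
  "targets": [
    [[0,0,0,0,0,0.03,-1],[0,0,0,0,0,0.02,-1]]
  ]
}}

```text
t: 12.0
eef_pos: [0.461, 0.0541, 0.428]
ee_rot: [3.141, 0.0, -1.242]
force: [-4.7, -1.2, -4.6]
width: 0.0176
```

Request:
{"method": "carry_out", "body": {
  "targets": [
    [[0,0,0,0,0,0.02,-1],[0,0,0,0,0,0.01,-1]]
  ]
}}

```text
t: 12.25
eef_pos: [0.461, 0.0541, 0.4273]
ee_rot: [3.141, 0.0, -1.242]
force: [-6.0, -1.6, -5.1]
width: 0.0179
```

Request:
{"method": "carry_out", "body": {
  "targets": [
    [[0,0,0,0,0,0.02,-1],[0,0,0,0,0,0.01,-1]]
  ]
}}

```text
t: 12.5
eef_pos: [0.461, 0.0541, 0.4265]
ee_rot: [3.141, 0.0, -1.242]
force: [-5.4, -0.0, -5.5]
width: 0.0176
```

Request:
{"method": "carry_out", "body": {
  "targets": [
    [[0,0,0,0,0,0.02,-1],[0,0,0,0,0,0.02,-1]]
  ]
}}

```text
t: 12.75
eef_pos: [0.461, 0.0541, 0.4255]
ee_rot: [3.141, -0.0, -1.242]
force: [-5.7, -1.1, -5.4]
width: 0.0177
```

Request:
{"method": "carry_out", "body": {
  "targets": [
    [[0,0,0,0,0,0.02,-1],[0,0,0,0,0,0.02,-1]]
  ]
}}

```text
t: 13.0
eef_pos: [0.461, 0.0541, 0.4245]
ee_rot: [3.141, 0.0, -1.242]
force: [-4.9, -0.5, -5.1]
width: 0.0176
```

Run:
```python
from h import *
s=arm.get_state();print(s["eef_pos"],s["force"],s["width"])
for n,sl in [("scene",(slice(150,300),slice(220,420))),("side",(slice(140,240),slice(300,420)))]:
    p,d,W=cloud(n)
    f=5 if n=="side" else 3.2
    cv2.imwrite(f"pics/{n}5.png",cv2.resize(p[sl][:,:,::-1],None,fx=f,fy=f,interpolation=cv2.INTER_CUBIC))
```

```text
[0.46100044 0.05409402 0.42453122] [-4.86488355 -0.46378604 -5.09647139] 0.017601541013271344
```

View pics/side5.png

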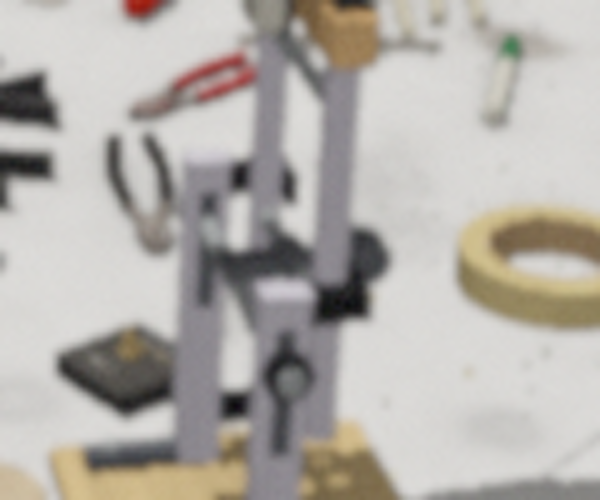

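View pics/scene5.png

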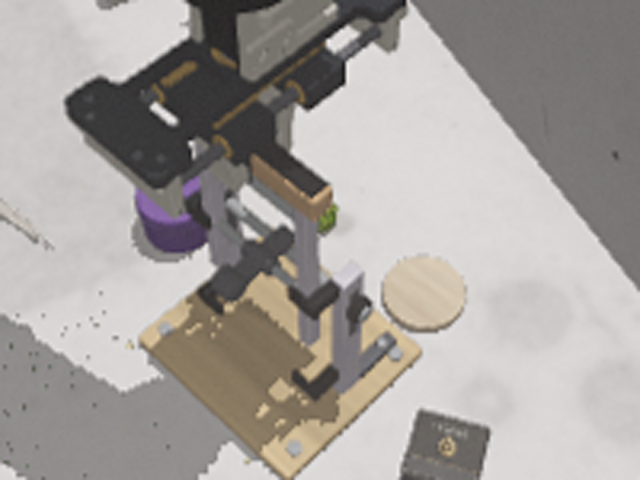

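Request:
{"method": "carry_out", "body": {
  "targets": [
    [[0,0,0,0,0,0.02,-1],[0,0,0,0,0,0.02,-1]]
  ]
}}

```text
t: 13.35
eef_pos: [0.461, 0.0541, 0.4235]
ee_rot: [3.141, 0.0, -1.242]
force: [-4.5, -1.6, -5.6]
width: 0.0173
```

Request:
{"method": "carry_out", "body": {
  "targets": [
    [[0,0,0,0,0,0.02,-1],[0,0,0,0,0,0.02,-1]]
  ]
}}

```text
t: 13.6
eef_pos: [0.461, 0.0541, 0.4226]
ee_rot: [3.141, -0.0, -1.242]
force: [-6.4, -1.5, -3.5]
width: 0.0177
```

Force falling: contact is near lift 71.7. Finer steps.

Request:
{"method": "carry_out", "body": {
  "targets": [
    [[0,0,0,0,0,0,-1],[0,0,0,0,0,0.02,-1],[0,0,0,0,0,0,-1]]
  ]
}}

```text
t: 13.98
eef_pos: [0.461, 0.0541, 0.4223]
ee_rot: [3.141, 0.0, -1.242]
force: [-7.3, -0.0, -3.0]
width: 0.0175
```

Request:
{"method": "carry_out", "body": {
  "targets": [
    [[0,0,0,0,0,0.02,-1],[0,0,0,0,0,0,-1]]
  ]
}}

```text
t: 14.22
eef_pos: [0.461, 0.0541, 0.422]
ee_rot: [3.141, -0.0, -1.242]
force: [-6.4, -0.8, -2.4]
width: 0.0176
```

Request:
{"method": "carry_out", "body": {
  "targets": [
    [[0,0,0,0,0,0.02,-1],[0,0,0,0,0,0,-1]]
  ]
}}

```text
t: 14.48
eef_pos: [0.4609, 0.0541, 0.4217]
ee_rot: [3.141, -0.0, -1.242]
force: [-8.5, -1.0, -0.4]
width: 0.0178
```

Request:
{"method": "carry_out", "body": {
  "targets": [
    [[0,0,0,0,0,0.01,-1],[0,0,0,0,0,0,-1]]
  ]
}}

```text
t: 14.72
eef_pos: [0.4609, 0.0541, 0.4216]
ee_rot: [3.142, -0.0, -1.242]
force: [-8.5, -0.8, 1.6]
width: 0.0181
```

Run:
```python
from h import *
F=[]
for i in range(3):
    p,d,W=cloud("side"); s=arm.get_state(); F.append(s["force"])
print(s["eef_pos"],np.round(F,2))
print(arm.landmark_of("side","lock_pawl")[:1])
```

```text
[0.46092168 0.05406002 0.42164122] [[-8.72  0.5   1.27]
 [-8.81  0.25  2.08]
 [-8.43 -0.96  1.84]]
[{'point': [192.2, 355.8], 'conf': 0.66}]
```

Request:
{"method": "carry_out", "body": {
  "targets": [
    [[0,0,0,0,0,0,-0.55],[0,0,0,0,0,0,-0.45],[0,0,0,0,0,0,-0.2],[0,0,0,0,0,0,0],[0,0,0,0,0,0,0.2]]
  ],
  "squeeze": 10
}}

```text
t: 15.55
eef_pos: [0.4614, 0.0542, 0.4211]
ee_rot: [-3.141, -0.0, -1.242]
force: [-1.0, -0.4, -0.5]
width: 0.0477
```

Run:
```python
from h import *
s=arm.get_state();print(s["eef_pos"],s["force"],s["width"])
for n,sl in [("side",(slice(90,240),slice(280,420)))]:
    p,d,W=cloud(n)
    print(arm.landmark_of("side","lock_pawl")[:1],arm.landmark_of("side","top_bar")[:1])
    cv2.imwrite(f"pics/{n}6.png",cv2.resize(p[sl][:,:,::-1],None,fx=4,fy=4,interpolation=cv2.INTER_CUBIC))
    M=(abs(W[...,0]-.461)<.08)&(abs(W[...,1]-.055)<.08)
```

```text
[0.46138744 0.05421569 0.42110089] [-1.02067592 -0.43708919 -0.5153767 ] 0.04772487640485721
[{'point': [197.0, 357.7], 'conf': 0.72}] [{'point': [138.4, 361.7], 'conf': 0.68}]
```

View pics/side6.png

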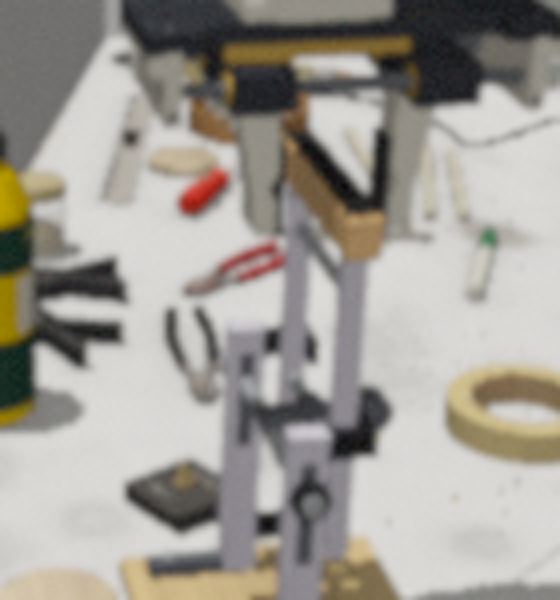

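Request:
{"method": "carry_out", "body": {
  "targets": [
    [[0,0,0,0,0,-0.2,0.4],[0,0,0,0,0,-0.4,0.4],[0,0,0,0,0,-0.4,0.4],[0,0,0,0,0,-0.5,0.4],[0,0,0,0,0,-0.4,0.4],[0,0,0,0,0,-0.2,0.4],[0,0,0,0,0,0,-1],[0,0,0,0,0,0,-1],[0,0,0,0,0,0,-1],[0,0,0,0,0,0,-1],[0,0,0,0,0,0,-1],[0,0,0,0,0,0,-1]]
  ]
}}

```text
t: 17.2
eef_pos: [0.4612, 0.0542, 0.4734]
ee_rot: [3.142, 0.0, -1.242]
force: [-0.7, 0.0, -0.5]
width: 0.0072
```

Run:
```python
from h import *
s=arm.get_state();print(s["eef_pos"],s["ee_rot"],s["force"],s["width"])
p,d,W=cloud("wrist");cv2.imwrite("pics/w7.png",p[:,:,::-1])
for n in ["scene","wrist","side"]:
    if n!="wrist": p,d,W=cloud(n)
    M=(abs(W[...,0]-.461)<.07)&(abs(W[...,1]-.055)<.08)&(W[...,2]>.262)&(W[...,2]<.283)
    P=W[M];print(n,len(P),cv2.minAreaRect((P[:,:2]*1000).astype(np.float32)),np.percentile(P[:,2],[10,50,90]))
```

```text
[0.46120043 0.05417769 0.47338309] [ 3.14155644e+00  2.00617929e-05 -1.24214815e+00] [-0.67029585  0.04443251 -0.49007696] 0.007206562278249358
scene 435 ((461.8324279785156, 51.40669250488281), (18.14892578125, 121.54756164550781), 18.791826248168945) [0.2653524  0.27206316 0.27371284]
wrist 435 ((461.8324279785156, 51.40669250488281), (18.14892578125, 121.54756164550781), 18.791826248168945) [0.2653524  0.27206316 0.27371284]
side 329 ((462.3924255371094, 57.34221267700195), (17.415565490722656, 122.50450897216797), 18.830434799194336) [0.26447314 0.27227011 0.27371065]
```

View pics/w7.png

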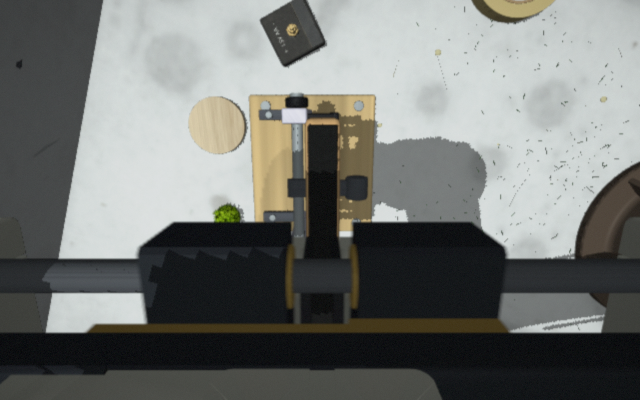

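Request:
{"method": "carry_out", "body": {
  "targets": [
    [[0,0,0,0,0,0.15,-1],[0,0,0,0,0,0.25,-1],[0,0,0,0,0,0.2,-1],[0,0,0,0,0,0.12,-1],[0,0,0,0,0,0,-1]]
  ]
}}

```text
t: 17.98
eef_pos: [0.4612, 0.0541, 0.4551]
ee_rot: [3.141, -0.0, -1.242]
force: [-0.5, 0.1, 0.4]
width: 0.0004
```

Request:
{"method": "carry_out", "body": {
  "targets": [
    [[0,0,0,0,0,0.04,-1],[0,0,0,0,0,0.04,-1],[0,0,0,0,0,0.02,-1]]
  ]
}}

```text
t: 18.35
eef_pos: [0.4612, 0.0542, 0.4529]
ee_rot: [-3.141, 0.0, -1.242]
force: [0.3, -0.1, 0.1]
width: 0.0004
```

Request:
{"method": "carry_out", "body": {
  "targets": [
    [[0,0,0,0,0,0.04,-1]]
  ]
}}

```text
t: 18.48
eef_pos: [0.4612, 0.0542, 0.4519]
ee_rot: [-3.141, -0.0, -1.242]
force: [0.7, -0.4, -0.6]
width: 0.0004
```

Request:
{"method": "carry_out", "body": {
  "targets": [
    [[0,0,0,0,0,0.04,-1]]
  ]
}}

```text
t: 18.6
eef_pos: [0.4612, 0.0542, 0.451]
ee_rot: [-3.141, -0.0, -1.242]
force: [-0.7, 0.5, 3.8]
width: 0.0008
```

Request:
{"method": "carry_out", "body": {
  "targets": [
    [[0,0,0,0,0,0.02,-1],[0,0,0,0,0,0,-1]]
  ]
}}

```text
t: 18.85
eef_pos: [0.4612, 0.0541, 0.4507]
ee_rot: [-3.141, -0.0, -1.242]
force: [-1.2, -0.7, 4.3]
width: 0.0003
```

Request:
{"method": "carry_out", "body": {
  "targets": [
    [[0,0,0,0,0,0.02,-1]]
  ]
}}

```text
t: 18.98
eef_pos: [0.4612, 0.0541, 0.4504]
ee_rot: [-3.141, -0.0, -1.242]
force: [-3.0, 0.8, 6.7]
width: 0.0006
```

Request:
{"method": "carry_out", "body": {
  "targets": [
    [[0,0,0,0,0,0.03,-1]]
  ]
}}

```text
t: 19.1
eef_pos: [0.4611, 0.0541, 0.4499]
ee_rot: [-3.141, -0.0, -1.242]
force: [-5.5, 1.1, 10.4]
width: 0.0005
```

Request:
{"method": "carry_out", "body": {
  "targets": [
    [[0,0,0,0,0,0,-1]]
  ]
}}

```text
t: 19.23
eef_pos: [0.4611, 0.0541, 0.45]
ee_rot: [-3.141, -0.0, -1.242]
force: [-4.3, 0.3, 7.8]
width: 0.0002
```

Request:
{"method": "carry_out", "body": {
  "targets": [
    [[0,0,0,0,0,0.02,-1],[0,0,0,0,0,0,-1]]
  ]
}}

```text
t: 19.48
eef_pos: [0.4611, 0.0541, 0.4497]
ee_rot: [-3.141, -0.0, -1.242]
force: [-5.1, 1.9, 10.3]
width: 0.0003
```

Request:
{"method": "carry_out", "body": {
  "targets": [
    [[0,0,0,0,0,0,-1],[0,0,0,0,0,0,-1]]
  ]
}}

```text
t: 19.73
eef_pos: [0.4611, 0.0541, 0.4497]
ee_rot: [-3.141, -0.0, -1.242]
force: [-5.4, 1.0, 10.6]
width: 0.0001
```

Request:
{"method": "carry_out", "body": {
  "targets": [
    [[0,0,0,0,0,0,-1],[0,0,0,0,0,0,-1]]
  ]
}}

```text
t: 19.98
eef_pos: [0.4611, 0.0541, 0.4497]
ee_rot: [-3.141, -0.0, -1.242]
force: [-5.5, 0.7, 9.7]
width: 0.0004
```

Force held at about 10 N from t 19.4 to 20.0; I'll hold two more rows, then back away.

Request:
{"method": "carry_out", "body": {
  "targets": [
    [[0,0,0,0,0,0,-1],[0,0,0,0,0,0,-1]]
  ]
}}

```text
t: 20.23
eef_pos: [0.4611, 0.0541, 0.4497]
ee_rot: [-3.141, -0.0, -1.242]
force: [-5.3, 0.8, 10.4]
width: 0.0006
```

Request:
{"method": "carry_out", "body": {
  "targets": [
    [[0,0,0,0,0,-0.04,-1],[0,0,0,0,0,-0.08,-1],[0,0,0,0,0,-0.2,-1],[0,0,0,0,0,-0.5,-1],[0,0,0,0,0,-0.7,-1],[0,0,0,0,0,-0.7,-1],[0,0,0,0,0,-0.4,-1],[0,0,0,0,0,0,-1],[0,0,0,0,0,0,-1]]
  ]
}}

```text
t: 21.35
eef_pos: [0.461, 0.0542, 0.5136]
ee_rot: [3.141, 0.0, -1.242]
force: [-0.6, 0.8, 0.8]
width: 0.0007
```

Run:
```python
from h import *
s=arm.get_state();print(s["t"],s["eef_pos"],s["force"])
for n in ["scene","side"]:
    p,d,W=cloud(n);cv2.imwrite(f"pics/{n}8.png",cv2.resize(p[90:310,230:450,::-1],None,fx=2.7,fy=2.7,interpolation=cv2.INTER_CUBIC))
    M=(abs(W[...,0]-.461)<.07)&(abs(W[...,1]-.055)<.08)&(W[...,2]>.25)&(W[...,2]<.29)
    print(n,np.percentile(W[M][:,2],[10,50,90]),arm.landmark_of(n,"lock_pawl")[:1])
```

```text
21.35 [0.46104922 0.05415455 0.5135688 ] [-0.60730478  0.78727533  0.81845949]
scene [0.25702401 0.27134887 0.27362827] [{'point': [232.2, 301.2], 'conf': 0.58}]
side [0.25473087 0.26861294 0.27347751] [{'point': [194.7, 357.2], 'conf': 0.54}]
```

View pics/scene8.png

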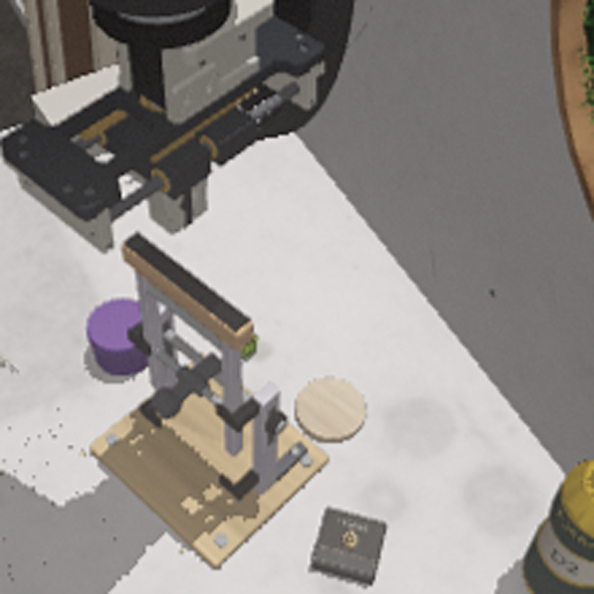

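View pics/side8.png

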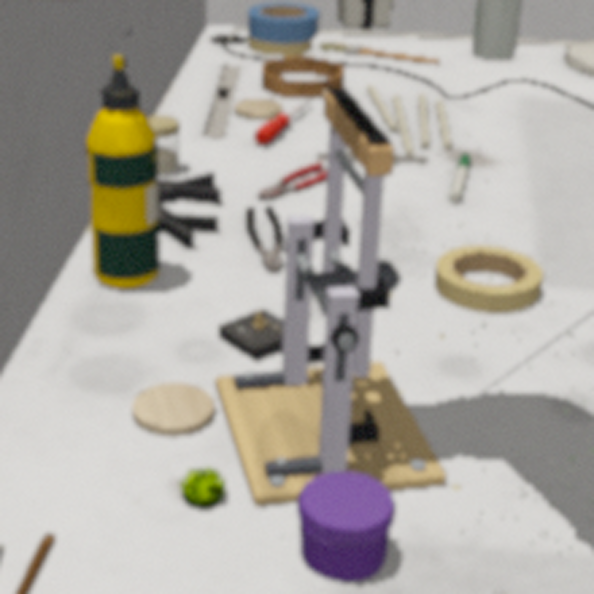

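The section stays up, with the pawl on the rung (side view about 325,280), the bystanders unmoved and the gripper clear. Handing in.

```bash
python3 -c "
from station import arm
print(arm.job_done())"
```

```text
the job is handed in; nothing more can be done
None
```

The job is done and handed in at about 21.5 s of the allowed 51 s. The sliding section now hangs on its pawl and held under the press.

- **Raise:** I gripped the top bar with 35 N and lifted it about 108 mm. The pictures showed the pawl past the rung and level again.
- **Lower and let go:** I lowered in steps down to 0.25 mm. The rung began to take weight at a lift of about 72 mm. I went on to about 70.7 mm, where the vertical force on the gripper had turned from about −5 N to about +1.7 N, so the rung was carrying the section, and then opened the fingers.
- **Proof press:** With the fingers shut I pressed on the top of the bar. The readings were 9.7–10.6 N from t = 19.5 s to 20.2 s, and the height did not change. I then backed up about 64 mm.

**Last checks:** The top face of the bar was still at about 0.272 m, as before the press. The pawl was on the rung, the bystanders looked unmoved, and the robot was touching nothing.

**Off from ideal:**
- There was a sideways force of about 5 N during the press and up to about 9 N while the bar was gripped, probably the bar leaning in its guides.
- My camera estimate put the seat at about 76 mm; it turned out to be about 71 mm.
- After the press I confirmed the bystanders only by eye, without measuring their positions.

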